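# Put the die-cast car away under the toy garage's sliding roof

## Task

Put the little die-cast saloon car away in the toy garage's closed store: press on the flush roof panel and slide it all the way back, lower the car in and set it down gently on its wheels, then slide the panel fully shut over it again. The panel is thin old plastic, a little sagged, with no handle, and runs stiffly, so feel for it and press firmly enough to drag it but not hard enough to crack it (18 N), and leave the other toys standing where they are.

Things in the scene. Friction and masses are not known exactly. Their poses are not given: they have to be found in the camera images.
- garage: Grey plastic toy garage, fixed; house 260 mm wide (its y), 130 mm deep (its x), 56 mm high, plus a 4 mm high forecourt 45 mm deep at -x with three 16 mm bollards. Origin: centre of the house at table height; x to its rear, y to its left, z up. Right of y = -20 mm: drive-in bay, tilt-up door, fixed roof, not used. Left: the closed store, reached only through its sliding roof panel.
- roof_panel (a joint): How far the roof panel is slid open, m: 0 shut (stop) to 0.100 fully open (stop); it opens along the garage's -y, under the fixed right roof. No handle or edge to pull: drag it by pressing down on it. Sliding takes about 6 N; fingertips grip its smooth top moderately (friction 0.5 to 0.7). The sheet bows about 1 mm per 8 N and cracks above 18 N. Open, garage y -16 to +25 mm of it stays in reach.
- thumb_patch (a point): Centre of the ribbed thumb patch of the panel as moulded (40 mm in x, 23 mm in y; ribs too low to hook); moves with it. Garage x 0, y +104.5 mm shut, +4.5 mm open; 53.5 mm above the table, 2.5 mm below the roof. The old sheet has sagged: its real top is 0 to 6 mm lower than this, so feel for it. Pressed here, fingertips clear the roof's edges (opening x -57 to +57, y -16 to +125 mm) all the way.
- store_floor (a point): Point on the store's floor, 4 mm above the table, under the middle of the open hole: garage x 0, y +75 mm; axes as the garage's. With the panel fully open the hole spans y +25 to +125 mm and x -57 to +57 mm; the store below is x -61 to +61, y -16 to +126 mm inside.
- car: Blue die-cast saloon car, 72 mm long (its x), 30 mm wide (its y), 26 mm high, about 0.1 kg. Origin: centre of its underside at the foot of its wheels; x forward, z up. Flat body sides 30 mm apart from 4 to 15 mm above its foot, above them a cabin 34 mm long and 26 mm wide. Wheels do not turn. Stands on the table to the right.
- tractor: Yellow plastic toy tractor 89 x 65 x 78 mm, bystander. Origin: centre of its foot.
- petrol_pump: Wooden petrol pump 34 x 34 x 66 mm, bystander about 100 mm ahead of the car's nose-to-tail middle. Origin: centre of its foot.
- cone: Orange plastic traffic cone, 34 mm square foot, 44 mm high, bystander standing on the fixed right-hand roof of the garage. Origin: centre of its foot.
- van: White plastic van 97 x 40 x 54 mm, bystander. Origin: centre of its foot.
- tree: Toy tree 44 mm across and 88 mm high, bystander. Origin: centre of its foot.
- road_sign: Wooden round road sign on a 32 mm foot, 74 mm high, bystander. Origin: centre of its foot.
Things that resemble listed ones, but are neither listed nor needed, are in the scene too. Several things have the shape of the car; the one meant has the colours described above.

How it is judged:
By the outcome, as a careful person would: the job done as asked, in the order asked, and still so for the second after the job is handed in, with the robot touching nothing.
It also fails if it takes over 72 s, if anything falls off the work surface, if the arm or the gripper's body presses on something with over 40 N, if the wrist force passes 120 N, or if a joint passes its speed limit or range.

## Robot

A 6-joint arm with a two-finger parallel gripper is mounted at the origin on the work surface. World frame = base frame: x ahead of the robot, y to its left, z up, the work surface at z = 0. Lengths are in m, angles in rad, forces in N, time in s.
With the tool pointing down it reaches from about 0.3 to 0.775 m from the base axis. Payload 14.6 kg.
Tool frame: the origin (TCP) lies midway between the tips of the shut fingers; the grasp point (between the pads) lies 19 mm behind it (tcp_to_grasp is the distance from the TCP to the grasp point, in m); z points along the fingers, y is the line along which they close (so a half turn about z gives the same grasp; the last joint's range is limited). The gripper opens to 94 mm and grips with 3 to 60 N. Pads are 16 mm wide; open, the fingers measure 119 mm over their backs; the gripper's body (75 mm by 177 mm) begins 78 mm behind the grasp point.
Start: joints at [-1.313, 0.3, 1.521, -0, 1.321, -0.067], TCP at [0.176, -0.521, 0.205] pointing down, gripper open.
Joint ranges: [-3.03, 3.03], [-0.79, 2.21], [0.23, 2.52], [-1.04, 4.18], [0, 3.07], [-2.55, 2.55]. Speed limits (rad/s): [2.22, 2.22, 2.57, 3.14, 3.14, 3.14].

## Interface

Orientations are given as a unit quaternion [w, x, y, z].
In Python, from rig import * gives the robot as it stands.
- The arm moves only by the tool send_rows, never from a script. Its argument "moves" is a list of rows, each a list of 2 entries, a list of its own where there are three numbers: the shift along the tool's x, y, z scaled (see below), then the turn, a rotation vector about the tool's x, y, z scaled (see below). A call has 1 to 20 rows; each row is the pose to reach, as a shift and turn from the pose commanded when the call began, along the tool's axes at that moment, turning the shorter way round; what a row does not reach only later rows make up. The controller multiplies each number of a shift by 100 cm and each number of a turn by 180 degrees. A row lasts 1/12 s, in which the tool goes at most 41.7 mm and 7.16 degrees, less where a joint would pass 70% of its speed; a pose out of reach is approached as far as the arm can. A call with a number of a shift or a turn outside -1 to 1 is refused whole. A call with a gripper value outside its range is refused whole. "gripper" is the closure in counts, from 0 (fully open) to 255 (shut), set as the call begins (left out, the last holds). The fingers move at their own pace and stop on an object; "newtons" is the grip in N (left out, the last holds). Time passes only in rows, so rows that repeat a pose let the fingers close. It gives the time, the measured TCP pose, the force, the opening and the grip force at its end, in the units of the state.
- observe(): the state, without advancing time (a new reading comes with each control period).
- snapshot(name): name is "scene" or "top" or "wrist"; returns (picture, depth): 384x512x3 uint8, red, green, blue; 384x512 float32, m along the optical axis (not along the pixel's ray), 0 where there is no reading.
- camera_info(name): a dict with "K" (3x3 intrinsics, pixels), "R" (3x3) and "t" (3): a world point X has camera coordinates R X + t. Camera axes: x right, y down, z forward; pixel columns grow to the right and rows downward; lengths in m; the calibration is good to about 2 mm. A picture is of the moment at which its call begins: read the wrist's pose just before it. camera_info takes no time and is no camera call; for the wrist camera it gives the pose at the moment of the call.
- hand_in(): hands the job in; it is judged then, once.
Trained networks look in the newest picture that a camera, given by its name, has taken for a name from the list of things; names that differ only in an ending like _2 or _b are one class to them, and where a whole thing is asked for, a point or a joint stands for the part that bears it (a point fixed in the world has none). Each returns a list of dicts, best first, with "confidence" (0 to 1); they miss things now and then, are a little off and sometimes report something else, mostly with a low value. They report only what shows in the picture. A call takes as long as a camera call. They do not tell look-alikes from the thing itself.
- trace(thing, camera): "region" (384x512 bool, what is visible of it) and "bbox" ([left, top, right, bottom] in pixels, round what is visible of it).
- mark_of(thing, camera): "location" ([row, column] in pixels: a listed point, or the origin of a listed thing).
The state is a dict: "t": time; "joint_positions": joint angles; "joint_vel": joint speeds; "effort": joint torques, N m; "ee_pos": TCP position; "tcp_rot": TCP orientation; "wrist_force": force on the tool from outside, world axes, zero at the start; "ft_torque": the same for the moment, N m; "opening": opening from 0.0 (shut) to 1.0 (fully open); "gripper_force": force on a finger pad.
Only numpy, scipy, OpenCV 4.12 (cv2) and the standard library are available. Lean on these libraries where they do the work, as an engineer would, in place of code of your own. Each camera call takes 0.05 s, during which the arm holds its last target. There are 200 camera calls.

## Working session

There is one attempt and no reset: what is moved stays moved. The work goes in short steps, Python scripts to look and compute and a tool call to move; the robot and the scene stay as the last step left them, time stands still between calls to the robot, and variables do not carry over. Pictures are saved under pics/ and viewed, at most 10 in all, crops included, and the job is handed in when it is done.

Besides the shell and the picture viewer there is one more tool, called after "Request:" as name(argument=value, ...), one argument or row to a line, values as JSON. send_rows: Moves the arm, as the interface text tells. Its arguments: {"type":"object","properties":{"moves":{"type":"array","items":{"type":"array"}},"gripper":{"type":"number"},"newtons":{"type":"number"}},"required":["moves"]}

```bash
mkdir -p pics; ls
python3 - <<'E'
from rig import *
import cv2,numpy as np
s=observe();print(s)
ims=[]
for c in("scene","top"):
    p,d=snapshot(c);np.savez(f"pics/{c}0.npz",p=p,d=d)
    cv2.imwrite(f"pics/{c}0.png",cv2.resize(p[:,:,::-1],(800,600)))
    I=camera_info(c);K,R,t=map(np.array,(I["K"],I["R"],I["t"]))
    print(c,K.tolist(),"campos",(-R.T@t).round(3))
    for th in("garage","car","thumb_patch","store_floor","petrol_pump","cone","roof_panel"):
        for m in mark_of(th,c)[:4]:
            v,u=m["location"];iv,iu=int(v),int(u)
            z=d[min(iv,383),min(iu,511)]
            X=R.T@(np.linalg.inv(K)@[u,v,1]*z-t)
            print(c,th,round(m["confidence"],2),(round(v),round(u)),X.round(3))
E
```

```text
pics
{'t': 0.0, 'joint_positions': array([-1.31259658e+00,  3.00477821e-01,  1.52159236e+00,  1.42395515e-05,
        1.32070279e+00, -6.66033934e-02]), 'joint_vel': array([ 5.98655674e-05, -3.54170933e-04,  5.40721841e-04,  3.37008717e-05,
        1.57839402e-04,  1.14660994e-03]), 'effort': array([ 2.53119571e-03, -5.31808591e+01, -3.52740133e+01,  7.09516718e-02,
        2.43732979e-02, -9.38767903e-05]), 'ee_pos': array([ 0.1754475 , -0.52098259,  0.20487787]), 'tcp_rot': array([-5.88111510e-04,  9.86841937e-01,  1.61686867e-01, -4.95839900e-05]), 'wrist_force': array([-0.36791105, -0.54973438, -0.56254195]), 'ft_torque': array([-0.03783586, -0.02817701, -0.02133844]), 'gripper_force': 0.0, 'opening': 1.0011035592419164}
scene [[434.50385358841964, 0.0, 255.9427237877734], [0.0, 434.50385358841964, 193.19183559886932], [0.0, 0.0, 1.0]] campos [ 1.537 -0.247  0.742]
scene garage 0.91 (204, 286) [0.672 0.096 0.055]
scene garage 0.34 (263, 140) [ 0.723 -0.298  0.002]
scene car 0.55 (190, 144) [ 0.406 -0.26   0.   ]
scene car 0.5 (215, 131) [ 0.54  -0.303  0.014]
scene store_floor 0.61 (194, 306) [0.639 0.168 0.048]
scene petrol_pump 0.61 (234, 140) [ 0.622 -0.287  0.01 ]
scene cone 0.66 (207, 267) [0.673 0.041 0.059]Traceback (most recent call last):
  File "<stdin>", line 11, in <module>
ValueError: it knows: car, cone, garage, petrol_pump, road_sign, store_floor, thumb_patch, tractor, tree, van
```

```bash
cat > h.py <<'E'
from rig import *
import cv2,numpy as np
def cam(c):
    I=camera_info(c);return [np.array(I[k]) for k in("K","R","t")]
def world(c,u,v,z,C=None):
    K,R,t=C or cam(c);return R.T@(np.linalg.inv(K)@[u,v,1]*z-t)
def onplane(c,u,v,h,C=None):
    K,R,t=C or cam(c);o=-R.T@t;r=R.T@np.linalg.inv(K)@[u,v,1];return o+r*(h-o[2])/r[2]
def cloud(c,d,C=None):
    K,R,t=C or cam(c);v,u=np.mgrid[:384,:512]
    P=np.stack([u,v,np.ones_like(u)],-1)@np.linalg.inv(K).T*d[...,None]
    return (P-t)@R
E
python3 - <<'E'
from h import *
c="top";p,d=snapshot(c);np.savez(f"pics/{c}0.npz",p=p,d=d)
cv2.imwrite(f"pics/{c}0.png",cv2.resize(p[:,:,::-1],(800,600)))
K,R,t=cam(c);print((-R.T@t).round(3),K[0,0],R.round(3).tolist())
for th in("garage","car","thumb_patch","store_floor","petrol_pump","cone"):
    for m in mark_of(th,c)[:4]:
        v,u=m["location"];z=d[min(int(v),383),min(int(u),511)]
        print(th,round(m["confidence"],2),(round(v),round(u)),world(c,u,v,z).round(3))
E
```

```text
[0.395 0.05  1.385] 477.9665509373014 [[0.006, -1.0, 0.001], [-0.99, -0.007, -0.142], [0.142, -0.0, -0.99]]
garage 0.68 (187, 230) [0.589 0.128 0.052]
car 0.84 (254, 364) [ 0.405 -0.249  0.033]
car 0.83 (215, 383) [ 0.514 -0.308  0.03 ]
car 0.76 (205, 344) [ 0.543 -0.199  0.022]
car 0.34 (164, 261) [0.649 0.041 0.088]
thumb_patch 0.72 (188, 198) [0.587 0.219 0.046]
thumb_patch 0.54 (160, 262) [0.655 0.037 0.104]
petrol_pump 0.47 (182, 370) [ 0.605 -0.268  0.051]
cone 0.62 (162, 259) [0.656 0.046 0.084]
```

View pics/scene0.png

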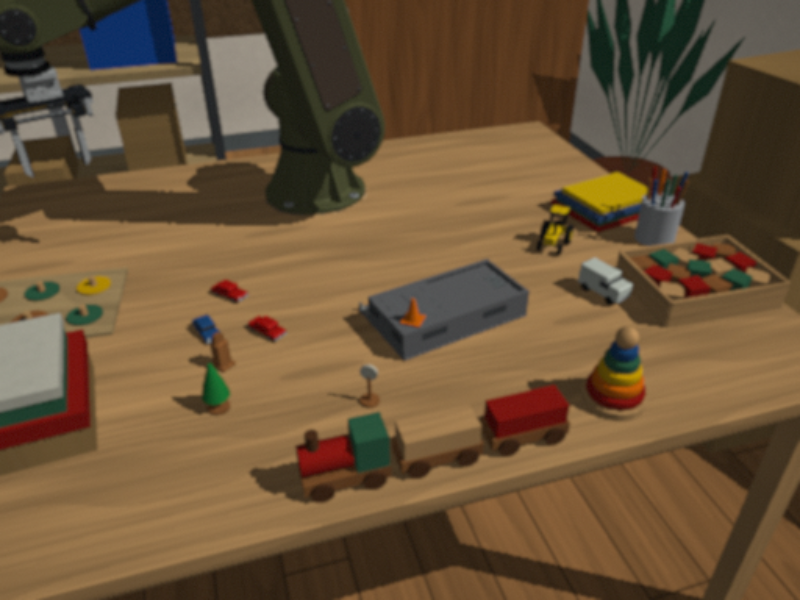

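View pics/top0.png

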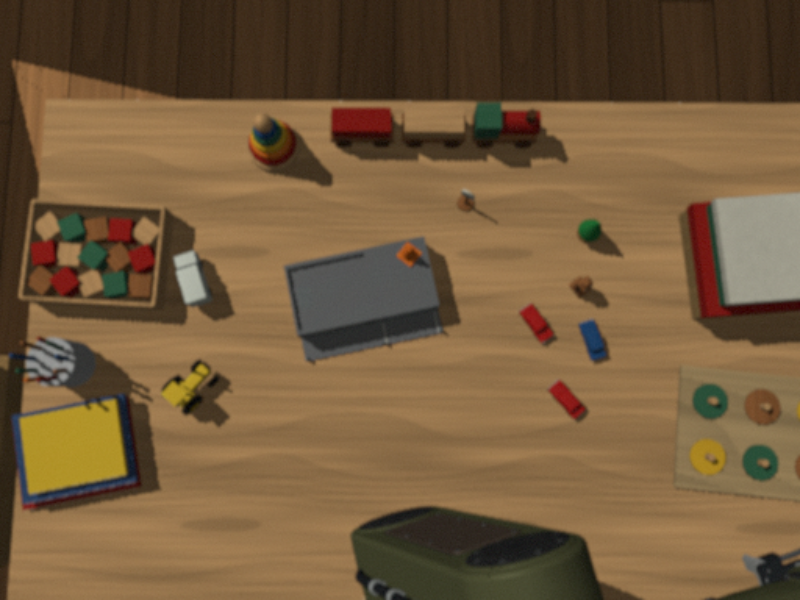

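Run:
```python
from h import *
for c in("top","scene"):
    f=np.load(f"pics/{c}0.npz");p,d=f["p"],f["d"];X=cloud(c,d)
    m=(X[...,0]>.45)&(X[...,0]<.8)&(X[...,1]>-.1)&(X[...,1]<.35)&(d>0)
    hi=m&(X[...,2]>.035)&(X[...,2]<.075)
    n,l,st,_=cv2.connectedComponentsWithStats(hi.astype(np.uint8));k=1+st[1:,4].argmax();Q=X[l==k]
    r=cv2.minAreaRect((Q[:,:2]*1000).astype(np.float32));print(c,"garage",r,cv2.boxPoints(r).round(0).tolist(),np.percentile(Q[:,2],[5,50,95]))
    hsv=cv2.cvtColor(p,cv2.COLOR_RGB2HSV)
    b=(hsv[...,0]>100)&(hsv[...,0]<125)&(hsv[...,1]>110)&(X[...,0]>.35)&(X[...,0]<.62)&(X[...,1]<-.15)&(X[...,1]>-.4)
    Q=X[b];print(b.sum(),Q.mean(0),Q[:,2].max());r=cv2.minAreaRect((Q[:,:2]*1000).astype(np.float32));print("car",r,cv2.boxPoints(r).round(0).tolist())
    v,u=np.nonzero(b);P=np.array([onplane(c,a,e,.012) for a,e in zip(u,v)]);r=cv2.minAreaRect((P[:,:2]*1000).astype(np.float32));print("car plane",r)
```

```text
top garage ((599.9786376953125, 125.47850036621094), (133.12173461914062, 259.8890380859375), 12.267369270324707) [[507.0, 238.0], [563.0, -16.0], [693.0, 13.0], [637.0, 267.0]] [0.04462477 0.0525594  0.06003658]
214 [ 0.50855417 -0.2985275   0.02105401] 0.033030685547570854
car ((508.7078857421875, -299.3127136230469), (66.75476837158203, 26.794103622436523), 17.119380950927734) [[473.0, -296.0], [481.0, -322.0], [545.0, -302.0], [537.0, -277.0]]
car plane ((509.3627014160156, -301.171630859375), (66.78587341308594, 27.78823471069336), 18.227113723754883)
scene garage ((600.3504028320312, 122.31388092041016), (140.16265869140625, 263.3472595214844), 12.445120811462402) [[504.0, 236.0], [560.0, -21.0], [697.0, 9.0], [640.0, 266.0]] [0.03980753 0.05072792 0.05769057]
116 [ 0.51990839 -0.30218525  0.02082571] 0.029098140075233463
car ((520.0614013671875, -301.1351013183594), (48.344398498535156, 24.426321029663086), 16.514934539794922) [[493.0, -296.0], [500.0, -320.0], [547.0, -306.0], [540.0, -283.0]]
car plane ((508.5455627441406, -301.8916931152344), (63.18266296386719, 26.915306091308594), 14.178654670715332)
```

```bash
cat >> h.py <<'E'
from scipy.spatial.transform import Rotation as Ro
def goto(x,y,z,yaw,cmd=None):
    """shift(m)=row numbers, turn/180deg; yaw = heading of tool x (deg), tool down. cmd=(pos,yaw) commanded"""
    s=observe();q=s["tcp_rot"];M=Ro.from_quat([q[1],q[2],q[3],q[0]])
    T=Ro.from_euler('z',yaw,degrees=True)*Ro.from_euler('x',180,degrees=True)
    rv=(M.inv()*T).as_rotvec(degrees=True)
    print("shift",(M.inv().apply(np.array([x,y,z])-s["ee_pos"])).round(4),"turn/180",(rv/180).round(4),"tcp",s["ee_pos"].round(4),"F",s["wrist_force"].round(2),"t",round(s["t"],2))
G=np.array([.600,.125]);GY=12.35
def gar(x,y,G=G,GY=GY):
    a=np.radians(GY);return G+np.array([[np.cos(a),-np.sin(a)],[np.sin(a),np.cos(a)]])@[x,y]
E
python3 - <<'E'
from h import *
goto(*gar(-.02,.09),.25,GY)
print(gar(0,.1045),gar(0,.0045))
E
```

```text
shift [ 0.5984 -0.5686 -0.0445] turn/180 [-0.     -0.      0.0348] tcp [ 0.1755 -0.5212  0.2054] F [ 0.19 -0.37 -0.75] t 0.7
[0.57764923 0.2270818 ] [0.59903753 0.12939587]
```

Request:
send_rows(
  moves=[
    [[0.5984,-0.5686,-0.0445],[0,0,0.0348]],
    [[0.5984,-0.5686,-0.0445],[0,0,0.0348]],
    [[0.5984,-0.5686,-0.0445],[0,0,0.0348]],
    [[0.5984,-0.5686,-0.0445],[0,0,0.0348]],
    [[0.5984,-0.5686,-0.0445],[0,0,0.0348]],
    [[0.5984,-0.5686,-0.0445],[0,0,0.0348]],
    [[0.5984,-0.5686,-0.0445],[0,0,0.0348]],
    [[0.5984,-0.5686,-0.0445],[0,0,0.0348]],
    [[0.5984,-0.5686,-0.0445],[0,0,0.0348]],
    [[0.5984,-0.5686,-0.0445],[0,0,0.0348]],
    [[0.5984,-0.5686,-0.0445],[0,0,0.0348]],
    [[0.5984,-0.5686,-0.0445],[0,0,0.0348]],
    [[0.5984,-0.5686,-0.0445],[0,0,0.0348]],
    [[0.5984,-0.5686,-0.0445],[0,0,0.0348]],
    [[0.5984,-0.5686,-0.0445],[0,0,0.0348]],
    [[0.5984,-0.5686,-0.0445],[0,0,0.0348]],
    [[0.5984,-0.5686,-0.0445],[0,0,0.0348]],
    [[0.5984,-0.5686,-0.0445],[0,0,0.0348]],
    [[0.5984,-0.5686,-0.0445],[0,0,0.0348]],
    [[0.5984,-0.5686,-0.0445],[0,0,0.0348]],
  ],
  gripper=255,
  newtons=20,
)

```text
t: 2.37
ee_pos: [0.5618, 0.2113, 0.2499]
tcp_rot: [-0.0, 0.994, 0.108, 0.0]
wrist_force: [-0.3, -1.0, 0.2]
opening: 0.005
gripper_force: 0.0
```

Run:
```python
from h import *
C=cam("wrist");p,d=snapshot("wrist");K,R,t=C;print((-R.T@t).round(3),K[0,0],observe()["ee_pos"])
np.savez("pics/w1.npz",p=p,d=d);cv2.imwrite("pics/w1.png",cv2.resize(p[:,:,::-1],(800,600)))
for th in("garage","thumb_patch","store_floor"):
    for m in mark_of(th,"wrist")[:3]:
        v,u=m["location"];print(th,round(m["confidence"],2),(round(v),round(u)),onplane("wrist",u,v,{"garage":0,"thumb_patch":.051,"store_floor":.004}[th],C).round(4), d[int(np.clip(v,0,383)),int(np.clip(u,0,511))])
goto(*gar(-.02,.09),.25,GY)
```

```text
[0.638 0.228 0.428] 284.9430819579525 [0.56302588 0.21511721 0.24916668]
garage 0.63 (154, 324) [0.6027 0.1221 0.    ] 0.3803035
thumb_patch 0.59 (160, 253) [0.5793 0.2242 0.051 ] 0.38132864
shift [ 0.0002  0.0003 -0.0007] turn/180 [0.0001 0.0004 0.0003] tcp [0.561  0.2089 0.2493] F [ 0.31 -0.52  0.01] t 2.57
```

View pics/w1.png

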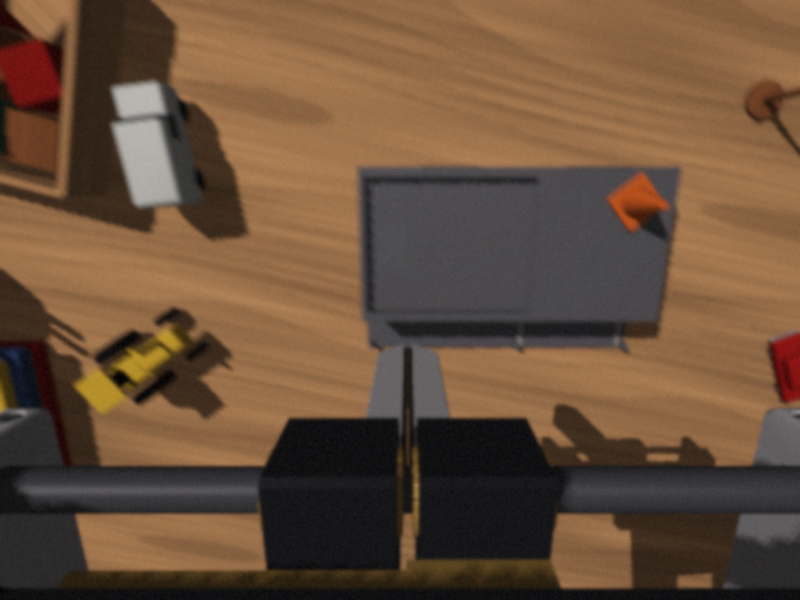

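Run:
```python
from h import *
C=cam("wrist");p,d=snapshot("wrist");print(observe()["ee_pos"])
np.savez("pics/w2.npz",p=p,d=d)
X=cloud("wrist",d,C)
hi=(X[...,2]>.04)&(X[...,2]<.075)&(X[...,0]>.48)&(X[...,1]<.31)&(X[...,1]>-.06)&(d>0)
hi[240:]=0
n,l,st,_=cv2.connectedComponentsWithStats(hi.astype(np.uint8));k=1+st[1:,4].argmax()
v,u=np.nonzero(l==k);P=np.array([onplane("wrist",a,b,.056,C)[:2]*1000 for a,b in zip(u,v)],np.float32)
r=cv2.minAreaRect(P);print(r,cv2.boxPoints(r).round(0).tolist())
for g in(.0,.03,.06,.09,.115):
    q=np.hypot(*(X[...,:2]-gar(0,g)).transpose(2,0,1))<.01;print(g,np.median(X[q][:,2]))
q=np.hypot(*(X[...,:2]-gar(0,-.06)).transpose(2,0,1))<.01;print("fixed roof",np.median(X[q][:,2]))
for m in mark_of("thumb_patch","wrist")[:3]:
    v,u=m["location"];print(round(m["confidence"],2),(v,u),onplane("wrist",u,v,.05,C).round(4))
```

```text
[0.5609049  0.20811931 0.24966972]
((602.8178100585938, 126.19440460205078), (128.25485229492188, 259.0533447265625), 12.369359970092773) [[512.0, 239.0], [568.0, -14.0], [693.0, 13.0], [638.0, 266.0]]
0.0 0.04691739944400557
0.03 0.3620578430320127
0.06 0.3628946663300674
0.09 0.3691605201449092
0.115 0.3691906392370147
fixed roof 0.0545808954055489
0.91 (155.4, 250.3) [0.5836 0.2271 0.05  ]
```

```bash
sed -i 's/^G=.*;GY=.*/G=np.array([.602,.126]);GY=12.37/' h.py
python3 - <<'E'
from h import *
goto(*gar(0,.1045),.062,GY);print(gar(0,.1045))
E
```

```text
shift [ 0.0227 -0.016   0.188 ] turn/180 [ 0.0001  0.     -0.0004] tcp [0.5609 0.2077 0.25  ] F [ 0.6  -0.18 -0.17] t 2.67
[0.5796136  0.22807399]
```

Request:
send_rows(
  moves=[
    [[0.0227,-0.016,0.04],[0,0,0]],
    [[0.0227,-0.016,0.08],[0,0,0]],
    [[0.0227,-0.016,0.12],[0,0,0]],
    [[0.0227,-0.016,0.15],[0,0,0]],
    [[0.0227,-0.016,0.175],[0,0,0]],
    [[0.0227,-0.016,0.188],[0,0,0]],
    [[0.0227,-0.016,0.188],[0,0,0]],
    [[0.0227,-0.016,0.188],[0,0,0]],
    [[0.0227,-0.016,0.188],[0,0,0]],
    [[0.0227,-0.016,0.188],[0,0,0]],
  ],
)

```text
t: 3.5
ee_pos: [0.5809, 0.2292, 0.0641]
tcp_rot: [-0.0, 0.994, 0.107, 0.002]
wrist_force: [1.1, 0.0, 0.5]
opening: 0.003
gripper_force: 0.0
```

Request:
send_rows(
  moves=[
    [[0,0,0.002],[0,0,0]],
    [[0,0,0.004],[0,0,0]],
    [[0,0,0.006],[0,0,0]],
    [[0,0,0.007],[0,0,0]],
    [[0,0,0.008],[0,0,0]],
    [[0,0,0.008],[0,0,0]],
    [[0,0,0.008],[0,0,0]],
  ],
)

```text
t: 4.08
ee_pos: [0.5799, 0.2291, 0.0538]
tcp_rot: [0.0, 0.994, 0.108, -0.0]
wrist_force: [-0.0, -0.8, -0.0]
opening: 0.004
gripper_force: 0.0
```

Request:
send_rows(
  moves=[
    [[0,0,0.001],[0,0,0]],
    [[0,0,0.002],[0,0,0]],
    [[0,0,0.002],[0,0,0]],
    [[0,0,0.002],[0,0,0]],
  ],
)

```text
t: 4.42
ee_pos: [0.5799, 0.2291, 0.0519]
tcp_rot: [0.0, 0.994, 0.108, -0.0]
wrist_force: [0.6, 0.2, -0.1]
opening: 0.002
gripper_force: 0.0
```

Request:
send_rows(
  moves=[
    [[0,0,0.001],[0,0,0]],
    [[0,0,0.001],[0,0,0]],
    [[0,0,0.001],[0,0,0]],
  ],
)

```text
t: 4.67
ee_pos: [0.5799, 0.2291, 0.0509]
tcp_rot: [-0.0, 0.994, 0.108, -0.0]
wrist_force: [-0.6, -0.2, 0.4]
opening: 0.001
gripper_force: 0.0
```

Request:
send_rows(
  moves=[
    [[0,0,0.001],[0,0,0]],
    [[0,0,0.001],[0,0,0]],
    [[0,0,0.001],[0,0,0]],
  ],
)

```text
t: 4.92
ee_pos: [0.5799, 0.2291, 0.0499]
tcp_rot: [0.0, 0.994, 0.108, -0.0]
wrist_force: [0.2, 1.3, -0.4]
opening: 0.003
gripper_force: 0.0
```

Request:
send_rows(
  moves=[
    [[0,0,0.001],[0,0,0]],
    [[0,0,0.001],[0,0,0]],
    [[0,0,0.001],[0,0,0]],
  ],
)

```text
t: 5.17
ee_pos: [0.5799, 0.2291, 0.0489]
tcp_rot: [0.0, 0.994, 0.108, -0.0]
wrist_force: [-0.1, 0.7, -0.4]
opening: 0.006
gripper_force: 0.0
```

Request:
send_rows(
  moves=[
    [[0,0,0.001],[0,0,0]],
    [[0,0,0.001],[0,0,0]],
    [[0,0,0.001],[0,0,0]],
  ],
)

```text
t: 5.42
ee_pos: [0.5801, 0.2291, 0.0482]
tcp_rot: [-0.0, 0.994, 0.108, 0.0]
wrist_force: [-1.1, -1.3, 3.4]
opening: -0.001
gripper_force: 1.5
```

Request:
send_rows(
  moves=[
    [[0,0,0.0005],[0,0,0]],
    [[0,0,0.0005],[0,0,0]],
    [[0,0,0.0005],[0,0,0]],
  ],
)

```text
t: 5.67
ee_pos: [0.5801, 0.2291, 0.0478]
tcp_rot: [-0.0, 0.994, 0.108, 0.0]
wrist_force: [-1.3, -0.8, 5.5]
opening: 0.004
gripper_force: 2.7
```

Request:
send_rows(
  moves=[
    [[0,0,0.0005],[0,0,0]],
    [[0,0,0.0005],[0,0,0]],
    [[0,0,0.0005],[0,0,0]],
  ],
)

```text
t: 5.92
ee_pos: [0.5801, 0.2291, 0.0475]
tcp_rot: [-0.0, 0.994, 0.108, 0.0]
wrist_force: [-1.5, -0.7, 7.1]
opening: 0.003
gripper_force: 3.6
```

Request:
send_rows(
  moves=[
    [[0,0,0.001],[0,0,0]],
    [[0,0,0.001],[0,0,0]],
    [[0,0,0.001],[0,0,0]],
  ],
)

```text
t: 6.17
ee_pos: [0.5802, 0.2291, 0.0469]
tcp_rot: [-0.0, 0.994, 0.108, 0.001]
wrist_force: [-3.0, -1.4, 10.3]
opening: 0.004
gripper_force: 5.3
```

Request:
send_rows(
  moves=[
    [[0,0,0.0007],[0,0,0]],
    [[0,0,0.0007],[0,0,0]],
    [[0,0,0.0007],[0,0,0]],
  ],
)

```text
t: 6.42
ee_pos: [0.5803, 0.2292, 0.0465]
tcp_rot: [-0.0, 0.994, 0.108, 0.001]
wrist_force: [-3.9, -0.7, 13.9]
opening: 0.004
gripper_force: 6.5
```

Request:
send_rows(
  moves=[
    [[-0.0005,0.002,0],[0,0,0]],
    [[-0.001,0.004,0],[0,0,0]],
    [[-0.001,0.007,0],[0,0,0]],
    [[-0.001,0.01,0],[0,0,0]],
  ],
)

```text
t: 6.75
ee_pos: [0.5819, 0.2202, 0.0468]
tcp_rot: [-0.001, 0.994, 0.108, 0.002]
wrist_force: [-0.4, 6.1, 11.6]
opening: 0.004
gripper_force: 5.6
```

Request:
send_rows(
  moves=[
    [[0,0.0,0.0007],[0,0,0]],
    [[0,0.003,0.0008],[0,0,0]],
    [[0,0.006,0.0008],[0,0,0]],
    [[0,0.01,0.0008],[0,0,0]],
  ],
)

```text
t: 7.08
ee_pos: [0.5841, 0.2105, 0.0463]
tcp_rot: [-0.001, 0.994, 0.108, 0.002]
wrist_force: [-1.9, 6.2, 14.1]
opening: 0.006
gripper_force: 7.1
```

Run:
```python
from h import *
C=cam("wrist");p,d=snapshot("wrist")
cv2.imwrite("pics/w3.png",cv2.resize(p[60:300,100:420,::-1],(800,600)))
for g in((-.045,.12),(-.045,.115),(-.045,.105),(-.045,.095),(.045,.12),(.045,.115),(.045,.11),(.045,.105),(.045,.1),(.045,.09),(.045,.07)):
    K,R,t=C;q=K@(R@np.r_[gar(*g),.05]+t);u,v=(q[:2]/q[2]).astype(int);print(g,(u,v),world("wrist",u,v,d[v,u],C).round(3))
goto(*gar(0,.0045),.0468,GY)
```

```text
(-0.045, 0.12) (np.int64(212), np.int64(297)) [0.615 0.229 0.163]
(-0.045, 0.115) (np.int64(219), np.int64(297)) [0.614 0.228 0.162]
(-0.045, 0.105) (np.int64(233), np.int64(297)) [0.615 0.224 0.162]
(-0.045, 0.095) (np.int64(247), np.int64(297)) [0.617 0.221 0.163]
(0.045, 0.12) (np.int64(205), np.int64(171)) [0.614 0.258 0.022]
(0.045, 0.115) (np.int64(213), np.int64(171)) [0.611 0.254 0.003]
(0.045, 0.11) (np.int64(221), np.int64(171)) [0.612 0.248 0.001]
(0.045, 0.105) (np.int64(230), np.int64(171)) [0.614 0.241 0.002]
(0.045, 0.1) (np.int64(238), np.int64(171)) [0.624 0.234 0.045]
(0.045, 0.09) (np.int64(254), np.int64(171)) [0.626 0.224 0.045]
(0.045, 0.07) (np.int64(286), np.int64(171)) [0.63  0.204 0.045]
shift [-0.0006  0.0812 -0.0007] turn/180 [-0.0004 -0.0011 -0.0001] tcp [0.5843 0.2098 0.0462] F [-1.5   4.53 14.21] t 7.13
```

View pics/w3.png

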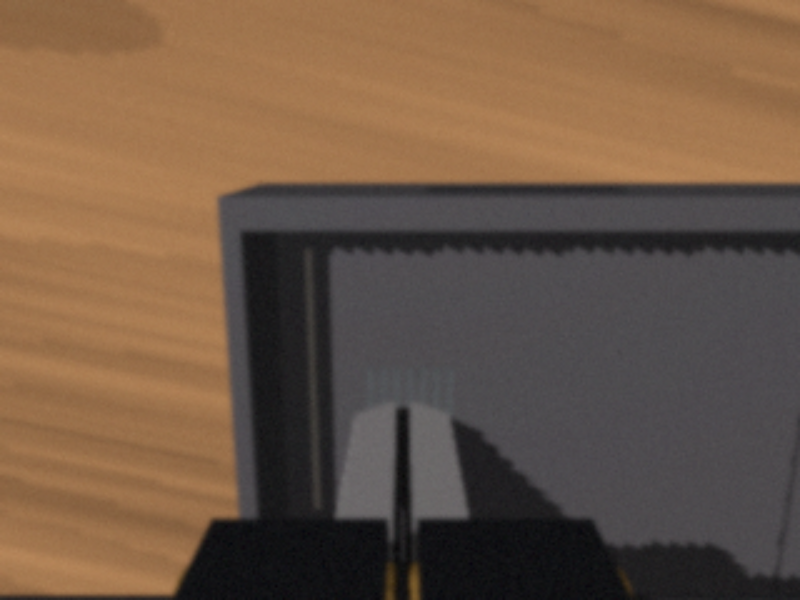

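Request:
send_rows(
  moves=[
    [[0,0.004,0],[0,0,0]],
    [[0,0.008,0],[0,0,0]],
    [[0,0.012,0],[0,0,0]],
    [[0,0.016,0],[0,0,0]],
    [[0,0.02,0],[0,0,0]],
  ],
)

```text
t: 7.55
ee_pos: [0.5885, 0.1908, 0.0462]
tcp_rot: [-0.001, 0.994, 0.108, 0.002]
wrist_force: [-2.0, 4.9, 14.8]
opening: 0.006
gripper_force: 7.1
```

Request:
send_rows(
  moves=[
    [[0,0.004,0],[0,0,0]],
    [[0,0.008,0],[0,0,0]],
    [[0,0.012,0],[0,0,0]],
    [[0,0.016,0],[0,0,0]],
    [[0,0.02,0],[0,0,0]],
  ],
)

```text
t: 7.97
ee_pos: [0.5928, 0.1712, 0.0462]
tcp_rot: [-0.001, 0.994, 0.108, 0.002]
wrist_force: [-2.7, 5.3, 13.8]
opening: 0.007
gripper_force: 7.1
```

Request:
send_rows(
  moves=[
    [[0,0.004,0],[0,0,0]],
    [[0,0.008,0],[0,0,0]],
    [[0,0.012,0],[0,0,0]],
    [[0,0.016,0],[0,0,0]],
    [[0,0.02,0],[0,0,0]],
    [[0,0.024,0],[0,0,0]],
    [[0,0.028,0],[0,0,0]],
    [[0,0.032,0],[0,0,0]],
  ],
)

```text
t: 8.63
ee_pos: [0.5996, 0.1399, 0.0462]
tcp_rot: [-0.001, 0.994, 0.108, 0.002]
wrist_force: [-2.0, 5.5, 14.4]
opening: 0.004
gripper_force: 7.2
```

Request:
send_rows(
  moves=[
    [[0,0.003,0],[0,0,0]],
    [[0,0.006,0],[0,0,0]],
    [[0,0.008,0],[0,0,0]],
    [[0,0.01,0],[0,0,0]],
    [[0,0.012,0],[0,0,0]],
  ],
)

```text
t: 9.05
ee_pos: [0.6021, 0.1291, 0.0463]
tcp_rot: [-0.001, 0.994, 0.108, 0.002]
wrist_force: [-1.4, 10.7, 14.1]
opening: 0.003
gripper_force: 7.2
```

Request:
send_rows(
  moves=[
    [[0,0,-0.02],[0,0,0]],
    [[0,0,-0.06],[0,0,0]],
    [[0,0,-0.1],[0,0,0]],
    [[0,0,-0.14],[0,0,0]],
    [[0,0,-0.18],[0,0,0]],
    [[0,0,-0.18],[0,0,0]],
    [[0,0,-0.18],[0,0,0]],
    [[0,0,-0.18],[0,0,0]],
  ],
)

```text
t: 9.72
ee_pos: [0.6009, 0.1272, 0.2234]
tcp_rot: [0.0, 0.994, 0.107, -0.001]
wrist_force: [0.1, 0.8, -0.7]
opening: 0.002
gripper_force: 0.0
```

Run:
```python
from h import *
C=cam("wrist");p,d=snapshot("wrist");X=cloud("wrist",d,C)
a=np.radians(GY);L=(X[...,:2]-G)@np.array([[np.cos(a),-np.sin(a)],[np.sin(a),np.cos(a)]])
q=(abs(L[...,0]-.03)<.02)&(X[...,2]<.08)&(d>0)
for y in np.arange(-.02,.14,.005):
    k=q&(abs(L[...,1]-y)<.0025);print(round(y,3),k.sum(),np.median(X[k][:,2]).round(4) if k.any() else "")
goto(.509-.03,-.301-.01,.2,17.2)
```

```text
-0.02 130 0.0543
-0.015 128 0.047
-0.01 128 0.0468
-0.005 128 0.0469
0.0 129 0.047
0.005 128 0.0468
0.01 128 0.0469
0.015 138 0.0469
0.02 130 0.0468
0.025 54 0.0466
0.03 108 0.0022
0.035 98 0.0023
0.04 103 0.0023
0.045 100 0.0022
0.05 99 0.0024
0.055 100 0.0023
0.06 102 0.0023
0.065 100 0.002
0.07 103 0.0022
0.075 103 0.0022
0.08 101 0.0023
0.085 103 0.0021
0.09 100 0.0023
0.095 97 0.0023
0.1 103 0.0022
0.105 101 0.0023
0.11 103 0.0022
0.115 101 0.0024
0.12 100 0.0021
0.125 525 0.0297
0.13 62 0.0541
0.135 0 
shift [-0.2125  0.4021  0.0232] turn/180 [-0.0001  0.0008 -0.027 ] tcp [0.6007 0.1272 0.2228] F [-0.6   0.54  0.25] t 9.77
```

Request:
send_rows(
  moves=[
    [[-0.2125,0.4021,0.0232],[0,0,-0.027]],
    [[-0.2125,0.4021,0.0232],[0,0,-0.027]],
    [[-0.2125,0.4021,0.0232],[0,0,-0.027]],
    [[-0.2125,0.4021,0.0232],[0,0,-0.027]],
    [[-0.2125,0.4021,0.0232],[0,0,-0.027]],
    [[-0.2125,0.4021,0.0232],[0,0,-0.027]],
    [[-0.2125,0.4021,0.0232],[0,0,-0.027]],
    [[-0.2125,0.4021,0.0232],[0,0,-0.027]],
    [[-0.2125,0.4021,0.0232],[0,0,-0.027]],
    [[-0.2125,0.4021,0.0232],[0,0,-0.027]],
    [[-0.2125,0.4021,0.0232],[0,0,-0.027]],
    [[-0.2125,0.4021,0.0232],[0,0,-0.027]],
    [[-0.2125,0.4021,0.0232],[0,0,-0.027]],
    [[-0.2125,0.4021,0.0232],[0,0,-0.027]],
    [[-0.2125,0.4021,0.0232],[0,0,-0.027]],
    [[-0.2125,0.4021,0.0232],[0,0,-0.027]],
  ],
  gripper=90,
)

```text
t: 11.1
ee_pos: [0.48, -0.3098, 0.2011]
tcp_rot: [-0.0, 0.989, 0.15, -0.0]
wrist_force: [0.6, -0.6, 0.5]
opening: 0.644
gripper_force: 0.0
```

Run:
```python
from h import *
C=cam("wrist");p,d=snapshot("wrist");X=cloud("wrist",d,C)
cv2.imwrite("pics/w4.png",cv2.resize(p[:,:,::-1],(800,600)))
hsv=cv2.cvtColor(p,cv2.COLOR_RGB2HSV)
b=((hsv[...,0]>98)&(hsv[...,0]<128)&(hsv[...,1]>100)&(abs(X[...,0]-.51)<.06)&(abs(X[...,1]+.3)<.06)&(X[...,2]<.04)).astype(np.uint8)
b=cv2.morphologyEx(b,cv2.MORPH_CLOSE,np.ones((9,9)))
v,u=np.nonzero(b);P=np.array([onplane("wrist",a,e,.013,C)[:2]*1000 for a,e in zip(u,v)],np.float32)
print(len(u),u.min(),u.max(),v.min(),v.max(),cv2.minAreaRect(P))
Q=X[b>0];print(cv2.minAreaRect((Q[:,:2]*1000).astype(np.float32)),Q[:,2].max())
print([(round(m["confidence"],2),m["location"],onplane("wrist",m["location"][1],m["location"][0],0,C).round(4)) for m in mark_of("car","wrist")])
goto(.509,-.301,.06,17.2);print(observe()["opening"])
```

```text
1173 249 270 124 178 ((510.7106628417969, -299.4898681640625), (69.04339599609375, 26.827796936035156), 17.79632568359375)
((515.8954467773438, -297.9410705566406), (80.37435150146484, 26.741830825805664), 17.80318832397461) 0.3786778662858393
[(0.78, [212.0, 201.4], array([ 0.4043, -0.2471,  0.    ])), (0.76, [149.7, 258.0], array([ 0.5111, -0.2972,  0.    ])), (0.64, [103.1, 189.2], array([ 0.5413, -0.1967,  0.    ]))]
shift [ 0.0304 -0.      0.1413] turn/180 [-0.     -0.      0.0005] tcp [ 0.48   -0.3101  0.2013] F [-0.59  0.76  0.51] t 11.2
0.6450610548626026
```

View pics/w4.png

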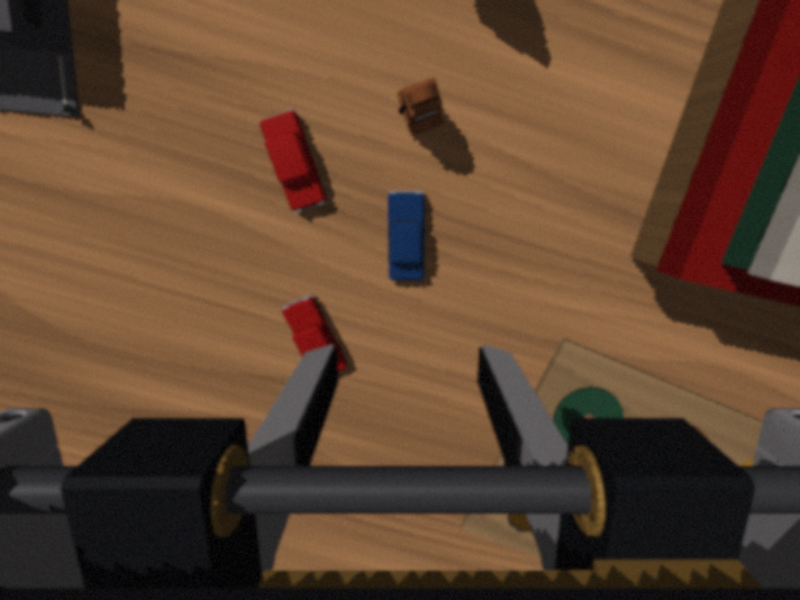

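Request:
send_rows(
  moves=[
    [[0.0324,-0.0015,0.04],[0,0,-0.003]],
    [[0.0324,-0.0015,0.08],[0,0,-0.003]],
    [[0.0324,-0.0015,0.12],[0,0,-0.003]],
    [[0.0324,-0.0015,0.15],[0,0,-0.003]],
    [[0.0324,-0.0015,0.17],[0,0,-0.003]],
    [[0.0324,-0.0015,0.185],[0,0,-0.003]],
    [[0.0324,-0.0015,0.193],[0,0,-0.003]],
    [[0.0324,-0.0015,0.197],[0,0,-0.003]],
    [[0.0324,-0.0015,0.198],[0,0,-0.003]],
    [[0.0324,-0.0015,0.198],[0,0,-0.003]],
    [[0.0324,-0.0015,0.198],[0,0,-0.003]],
  ],
)

```text
t: 12.12
ee_pos: [0.5106, -0.3002, 0.0044]
tcp_rot: [0.001, 0.988, 0.154, 0.001]
wrist_force: [-0.5, 0.4, 0.6]
opening: 0.645
gripper_force: 0.0
```

Request:
send_rows(
  moves=[
    [[0,0,0],[0,0,0]],
    [[0,0,0],[0,0,0]],
    [[0,0,0],[0,0,0]],
    [[0,0,0],[0,0,0]],
    [[0,0,0],[0,0,0]],
    [[0,0,0],[0,0,0]],
    [[0,0,0],[0,0,0]],
    [[0,0,0],[0,0,0]],
  ],
  gripper=255,
  newtons=12,
)

```text
t: 12.78
ee_pos: [0.5101, -0.3, 0.0033]
tcp_rot: [0.0, 0.988, 0.154, -0.0]
wrist_force: [-0.7, 0.8, 2.3]
opening: 0.318
gripper_force: 12.0
```

Request:
send_rows(
  moves=[
    [[0,0,-0.01],[0,0,0]],
    [[0,0,-0.03],[0,0,0]],
    [[0,0,-0.06],[0,0,0]],
    [[0,0,-0.1],[0,0,0]],
    [[0,0,-0.14],[0,0,0]],
    [[0,0,-0.17],[0,0,0]],
    [[0,0,-0.17],[0,0,0]],
    [[0,0,-0.17],[0,0,0]],
    [[0,0,-0.17],[0,0,0]],
    [[0,0,-0.17],[0,0,0]],
  ],
)

```text
t: 13.62
ee_pos: [0.5095, -0.2996, 0.1718]
tcp_rot: [-0.001, 0.988, 0.154, -0.001]
wrist_force: [-0.1, 0.1, -1.3]
opening: 0.32
gripper_force: 12.0
```

Run:
```python
from h import *
goto(*gar(0,.075),.174,GY);print(gar(0,.075));s=observe();print(s["opening"],s["gripper_force"])
```

```text
shift [ 0.2248 -0.4518 -0.0017] turn/180 [-0.0006  0.0005  0.0299] tcp [ 0.5095 -0.2996  0.1718] F [-0.11  0.05 -1.28] t 13.62
[0.58593321 0.19925884]
0.31983138719720616 11.999934911727905
```

Request:
send_rows(
  moves=[
    [[0.0112,-0.0226,-0.0008],[0,0,0.0015]],
    [[0.2248,-0.4518,-0.0017],[0,0,0.0299]],
    [[0.2248,-0.4518,-0.0017],[0,0,0.0299]],
    [[0.2248,-0.4518,-0.0017],[0,0,0.0299]],
    [[0.2248,-0.4518,-0.0017],[0,0,0.0299]],
    [[0.2248,-0.4518,-0.0017],[0,0,0.0299]],
    [[0.2248,-0.4518,-0.0017],[0,0,0.0299]],
    [[0.2248,-0.4518,-0.0017],[0,0,0.0299]],
    [[0.2248,-0.4518,-0.0017],[0,0,0.0299]],
    [[0.2248,-0.4518,-0.0017],[0,0,0.0299]],
    [[0.2248,-0.4518,-0.0017],[0,0,0.0299]],
    [[0.2248,-0.4518,-0.0017],[0,0,0.0299]],
    [[0.2248,-0.4518,-0.0017],[0,0,0.0299]],
    [[0.2248,-0.4518,-0.0017],[0,0,0.0299]],
    [[0.2248,-0.4518,-0.0017],[0,0,0.0299]],
    [[0.2248,-0.4518,-0.0017],[0,0,0.0299]],
    [[0.2248,-0.4518,-0.0017],[0,0,0.0299]],
    [[0.2248,-0.4518,-0.0017],[0,0,0.0299]],
  ],
)

```text
t: 15.12
ee_pos: [0.5865, 0.1978, 0.1748]
tcp_rot: [0.0, 0.994, 0.107, -0.0]
wrist_force: [0.3, 0.1, -2.0]
opening: 0.316
gripper_force: 12.0
```

Run:
```python
from h import *
goto(*gar(0,.075),.012,GY);s=observe();print(s["opening"],s["gripper_force"])
p,d=snapshot("wrist");cv2.imwrite("pics/w5.png",cv2.resize(p[:,:,::-1],(800,600)))
```

```text
shift [-0.0002 -0.0016  0.1628] turn/180 [ 0.      0.0001 -0.0005] tcp [0.5865 0.1978 0.1748] F [ 0.31  0.1  -2.  ] t 15.12
0.3155205951886508 11.999889314174652
```

View pics/w5.png

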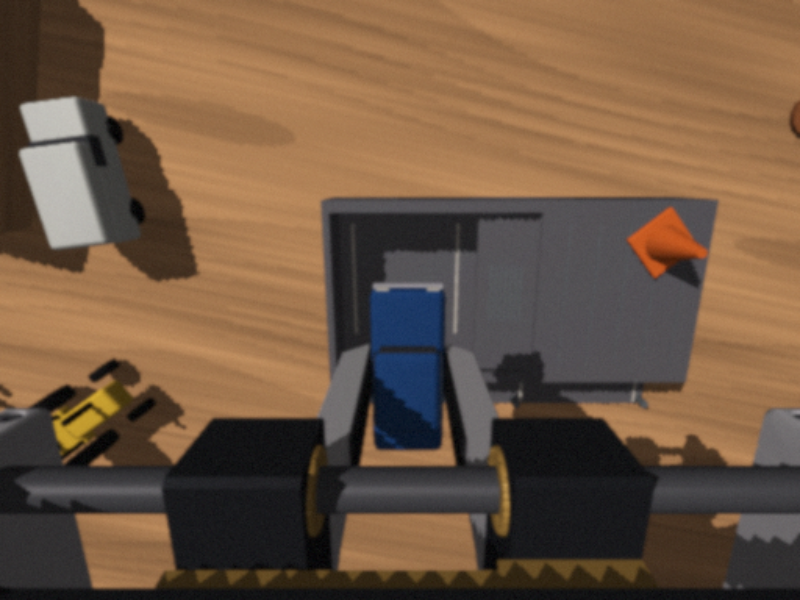

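Request:
send_rows(
  moves=[
    [[0,-0.001,0.03],[0,0,0]],
    [[0,-0.001,0.06],[0,0,0]],
    [[0,-0.001,0.085],[0,0,0]],
    [[0,-0.001,0.11],[0,0,0]],
    [[0,-0.001,0.13],[0,0,0]],
    [[0,-0.001,0.145],[0,0,0]],
    [[0,-0.001,0.155],[0,0,0]],
    [[0,-0.001,0.161],[0,0,0]],
    [[0,-0.001,0.163],[0,0,0]],
    [[0,-0.001,0.163],[0,0,0]],
    [[0,-0.001,0.163],[0,0,0]],
  ],
)

```text
t: 16.08
ee_pos: [0.5868, 0.1999, 0.0129]
tcp_rot: [-0.0, 0.994, 0.108, 0.001]
wrist_force: [-0.3, 0.2, -1.0]
opening: 0.318
gripper_force: 12.0
```

Request:
send_rows(
  moves=[
    [[0,0,0.001],[0,0,0]],
    [[0,0,0.002],[0,0,0]],
    [[0,0,0.003],[0,0,0]],
    [[0,0,0.003],[0,0,0]],
    [[0,0,0.003],[0,0,0]],
  ],
)

```text
t: 16.5
ee_pos: [0.5863, 0.1999, 0.009]
tcp_rot: [-0.0, 0.994, 0.108, -0.0]
wrist_force: [-0.5, 0.5, -1.3]
opening: 0.311
gripper_force: 12.0
```

Request:
send_rows(
  moves=[
    [[0,0,0.0005],[0,0,0]],
    [[0,0,0.001],[0,0,0]],
    [[0,0,0.001],[0,0,0]],
    [[0,0,0.001],[0,0,0]],
  ],
)

```text
t: 16.83
ee_pos: [0.5863, 0.1998, 0.0079]
tcp_rot: [0.0, 0.994, 0.108, -0.0]
wrist_force: [-0.3, 0.1, -1.1]
opening: 0.318
gripper_force: 12.0
```

Request:
send_rows(
  moves=[
    [[0,0,0.0005],[0,0,0]],
    [[0,0,0.0005],[0,0,0]],
    [[0,0,0.0005],[0,0,0]],
  ],
)

```text
t: 17.08
ee_pos: [0.5863, 0.1998, 0.0075]
tcp_rot: [-0.0, 0.994, 0.108, 0.0]
wrist_force: [-1.2, 0.6, -1.0]
opening: 0.316
gripper_force: 12.0
```

Request:
send_rows(
  moves=[
    [[0,0,0.0004],[0,0,0]],
    [[0,0,0.0004],[0,0,0]],
    [[0,0,0.0004],[0,0,0]],
  ],
)

```text
t: 17.33
ee_pos: [0.5863, 0.1999, 0.0073]
tcp_rot: [-0.0, 0.994, 0.108, 0.0]
wrist_force: [-1.7, -0.7, 4.0]
opening: 0.316
gripper_force: 12.0
```

```bash
python3 -c "
from h import *
print(observe()['wrist_force'],observe()['ee_pos'])"
```

```text
[-1.73694659 -0.70900577  3.96409906] [0.58631532 0.19989293 0.00732324]
```

Request:
send_rows(
  moves=[
    [[0,0,0],[0,0,0]],
    [[0,0,0],[0,0,0]],
    [[0,0,0],[0,0,0]],
    [[0,0,0],[0,0,0]],
    [[0,0,0],[0,0,0]],
  ],
  gripper=127,
)

```text
t: 17.75
ee_pos: [0.5863, 0.1998, 0.007]
tcp_rot: [-0.0, 0.994, 0.108, -0.0]
wrist_force: [-0.2, 0.5, 0.9]
opening: 0.501
gripper_force: 0.0
```

Request:
send_rows(
  moves=[
    [[0,0,-0.005],[0,0,0]],
    [[0,0,-0.015],[0,0,0]],
    [[0,0,-0.035],[0,0,0]],
    [[0,0,-0.07],[0,0,0]],
    [[0,0,-0.11],[0,0,0]],
    [[0,0,-0.15],[0,0,0]],
    [[0,0,-0.17],[0,0,0]],
    [[0,0,-0.17],[0,0,0]],
    [[0,0,-0.17],[0,0,0]],
    [[0,0,-0.17],[0,0,0]],
  ],
)

```text
t: 18.58
ee_pos: [0.5858, 0.1997, 0.1763]
tcp_rot: [0.0, 0.994, 0.108, -0.001]
wrist_force: [0.1, 0.2, 0.0]
opening: 0.503
gripper_force: 0.0
```

Run:
```python
from h import *
p,d=snapshot("wrist");cv2.imwrite("pics/w6.png",cv2.resize(p[:,:,::-1],(800,600)))
goto(*gar(0,.0045),.053,GY)
```

```text
shift [0.0004 0.071  0.1228] turn/180 [ 0.      0.0007 -0.    ] tcp [0.5857 0.1997 0.1758] F [ 0.24 -0.42 -0.6 ] t 18.63
```

View pics/w6.png

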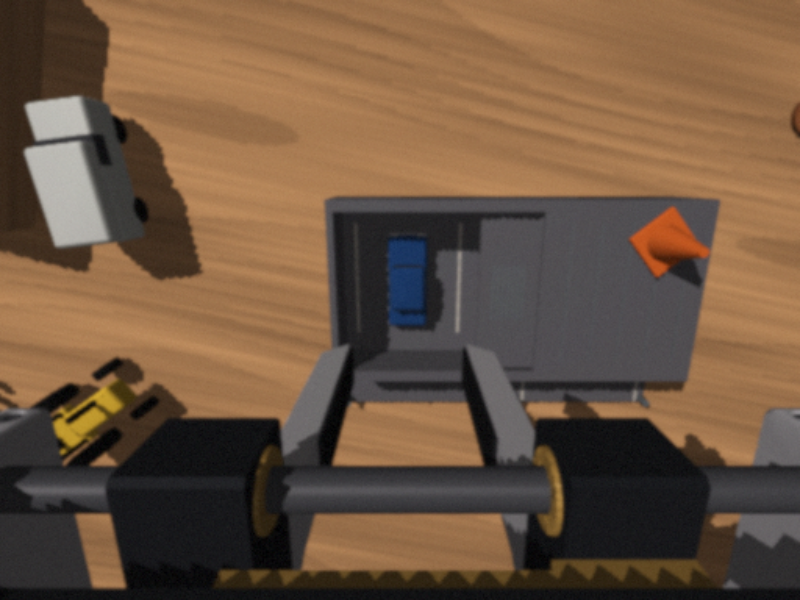

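Request:
send_rows(
  moves=[
    [[0,0.035,0],[0,0,0]],
    [[0,0.071,0],[0,0,0]],
    [[0,0.071,0.02],[0,0,0]],
    [[0,0.071,0.05],[0,0,0]],
    [[0,0.071,0.08],[0,0,0]],
    [[0,0.071,0.1],[0,0,0]],
    [[0,0.071,0.115],[0,0,0]],
    [[0,0.071,0.122],[0,0,0]],
    [[0,0.071,0.1255],[0,0,0]],
    [[0,0.071,0.1255],[0,0,0]],
    [[0,0.071,0.1255],[0,0,0]],
    [[0,0.071,0.1255],[0,0,0]],
  ],
  gripper=255,
  newtons=20,
)

```text
t: 19.63
ee_pos: [0.6019, 0.1306, 0.0526]
tcp_rot: [-0.0, 0.994, 0.108, 0.001]
wrist_force: [0.7, 0.2, 0.1]
opening: 0.006
gripper_force: 0.0
```

Request:
send_rows(
  moves=[
    [[0,0,0.001],[0,0,0]],
    [[0,0,0.001],[0,0,0]],
    [[0,0,0.001],[0,0,0]],
  ],
)

```text
t: 19.88
ee_pos: [0.6016, 0.1305, 0.0509]
tcp_rot: [-0.0, 0.994, 0.108, 0.0]
wrist_force: [0.1, 0.5, -0.1]
opening: 0.006
gripper_force: 0.0
```

Request:
send_rows(
  moves=[
    [[0,0,0.001],[0,0,0]],
    [[0,0,0.001],[0,0,0]],
    [[0,0,0.001],[0,0,0]],
  ],
)

```text
t: 20.13
ee_pos: [0.6014, 0.1305, 0.0495]
tcp_rot: [-0.0, 0.994, 0.108, -0.0]
wrist_force: [-0.3, -0.2, 0.8]
opening: 0.005
gripper_force: 0.0
```

Request:
send_rows(
  moves=[
    [[0,0,0.001],[0,0,0]],
    [[0,0,0.002],[0,0,0]],
    [[0,0,0.0025],[0,0,0]],
    [[0,0,0.0025],[0,0,0]],
  ],
)

```text
t: 20.47
ee_pos: [0.6017, 0.1305, 0.0476]
tcp_rot: [-0.0, 0.994, 0.108, 0.0]
wrist_force: [-2.0, 0.4, 6.4]
opening: 0.008
gripper_force: 3.3
```

Request:
send_rows(
  moves=[
    [[0,0,0.0005],[0,0,0]],
    [[0,0,0.001],[0,0,0]],
    [[0,0,0.001],[0,0,0]],
    [[0,0,0.001],[0,0,0]],
  ],
)

```text
t: 20.8
ee_pos: [0.6018, 0.1305, 0.047]
tcp_rot: [-0.0, 0.994, 0.108, 0.0]
wrist_force: [-3.6, -0.4, 9.4]
opening: 0.006
gripper_force: 4.9
```

Request:
send_rows(
  moves=[
    [[0,0,0.0005],[0,0,0]],
    [[0,0,0.001],[0,0,0]],
    [[0,0,0.001],[0,0,0]],
    [[0,0,0.001],[0,0,0]],
  ],
)

```text
t: 21.13
ee_pos: [0.6019, 0.1305, 0.0464]
tcp_rot: [-0.0, 0.994, 0.108, 0.001]
wrist_force: [-5.2, -1.1, 13.4]
opening: 0.005
gripper_force: 6.6
```

Request:
send_rows(
  moves=[
    [[-0.0005,-0.002,0],[0,0,0]],
    [[-0.001,-0.004,0],[0,0,0]],
    [[-0.001,-0.007,0],[0,0,0]],
    [[-0.001,-0.01,0],[0,0,0]],
  ],
)

```text
t: 21.47
ee_pos: [0.5996, 0.1395, 0.0467]
tcp_rot: [0.001, 0.994, 0.108, 0.002]
wrist_force: [0.4, -5.0, 11.3]
opening: 0.007
gripper_force: 5.9
```

Request:
send_rows(
  moves=[
    [[0,0.0,0.0008],[0,0,0]],
    [[0,-0.003,0.0008],[0,0,0]],
    [[0,-0.006,0.0008],[0,0,0]],
    [[0,-0.01,0.0008],[0,0,0]],
  ],
)

```text
t: 21.8
ee_pos: [0.5976, 0.1492, 0.0462]
tcp_rot: [0.0, 0.994, 0.107, 0.002]
wrist_force: [0.0, -6.2, 15.3]
opening: 0.01
gripper_force: 7.3
```

```bash
cat > edge.py <<'E'
from h import *
C=cam("wrist");p,d=snapshot("wrist");X=cloud("wrist",d,C)
a=np.radians(GY);L=(X[...,:2]-G)@np.array([[np.cos(a),-np.sin(a)],[np.sin(a),np.cos(a)]])
q=(abs(L[...,0]-.04)<.01)&(d>0)
f=lambda lo,hi:L[q&(X[...,2]>lo)&(X[...,2]<hi)&(abs(L[...,1]-.05)<.074)][:,1]
y=f(.042,.0505);print("panel left edge",np.percentile(y,99).round(4) if len(y) else None,"tcp garage y",((observe()["ee_pos"][:2]-G)@[-np.sin(a),np.cos(a)]).round(4),"floor pts",len(f(-.01,.01)),"F",observe()["wrist_force"].round(1))
np.savez("pics/e.npz",p=p,d=d)
E
python3 edge.py
```

```text
panel left edge 0.0433 tcp garage y 0.0243 floor pts 2079 F [-0.5 -4.8 13.9]
```

Request:
send_rows(
  moves=[
    [[0,-0.004,0],[0,0,0]],
    [[0,-0.008,0],[0,0,0]],
    [[0,-0.012,0],[0,0,0]],
    [[0,-0.016,0],[0,0,0]],
    [[0,-0.02,0],[0,0,0]],
    [[0,-0.024,0],[0,0,0]],
    [[0,-0.028,0],[0,0,0]],
    [[0,-0.032,0],[0,0,0]],
  ],
)

```text
t: 22.52
ee_pos: [0.5907, 0.1807, 0.0462]
tcp_rot: [0.0, 0.994, 0.108, 0.002]
wrist_force: [-0.8, -6.2, 14.6]
opening: 0.002
gripper_force: 7.4
```

Request:
send_rows(
  moves=[
    [[0,-0.004,0],[0,0,0]],
    [[0,-0.008,0],[0,0,0]],
    [[0,-0.012,0],[0,0,0]],
    [[0,-0.016,0],[0,0,0]],
    [[0,-0.02,0],[0,0,0]],
    [[0,-0.024,0],[0,0,0]],
    [[0,-0.028,0],[0,0,0]],
    [[0,-0.032,0],[0,0,0]],
  ],
)

```text
t: 23.18
ee_pos: [0.5838, 0.212, 0.0462]
tcp_rot: [0.0, 0.994, 0.108, 0.002]
wrist_force: [-0.8, -6.8, 14.0]
opening: 0.004
gripper_force: 7.4
```

```bash
python3 edge.py
```

```text
panel left edge 0.107 tcp garage y 0.0886 floor pts 346 F [-0.4 -4.6 15. ]
```

Request:
send_rows(
  moves=[
    [[0,-0.004,0],[0,0,0]],
    [[0,-0.008,0],[0,0,0]],
    [[0,-0.012,0],[0,0,0]],
    [[0,-0.014,0],[0,0,0]],
    [[0,-0.016,0],[0,0,0]],
  ],
)

```text
t: 23.65
ee_pos: [0.5804, 0.2277, 0.0462]
tcp_rot: [0.0, 0.994, 0.108, 0.002]
wrist_force: [-0.8, -6.2, 15.3]
opening: 0.003
gripper_force: 7.4
```

Request:
send_rows(
  moves=[
    [[0,-0.001,0],[0,0,0]],
    [[0,-0.002,0],[0,0,0]],
    [[0,-0.002,0],[0,0,0]],
  ],
)

```text
t: 23.9
ee_pos: [0.5801, 0.229, 0.0461]
tcp_rot: [0.001, 0.994, 0.108, 0.002]
wrist_force: [0.0, -9.1, 15.2]
opening: 0.006
gripper_force: 7.4
```

Request:
send_rows(
  moves=[
    [[0,-0.001,0],[0,0,0]],
    [[0,-0.002,0],[0,0,0]],
    [[0,-0.002,0],[0,0,0]],
  ],
)

```text
t: 24.15
ee_pos: [0.5798, 0.2307, 0.0461]
tcp_rot: [0.001, 0.994, 0.108, 0.002]
wrist_force: [1.2, -10.4, 14.7]
opening: 0.009
gripper_force: 7.4
```

```bash
python3 edge.py
```

```text
panel left edge 0.1225 tcp garage y 0.107 floor pts 0 F [  0.7 -10.3  14.7]
```

Request:
send_rows(
  moves=[
    [[0,0,-0.01],[0,0,0]],
    [[0,0,-0.05],[0,0,0]],
    [[0,0,-0.09],[0,0,0]],
    [[0,0,-0.13],[0,0,0]],
    [[0,0,-0.17],[0,0,0]],
    [[-0.03,0,-0.2],[0,0,0]],
    [[-0.06,0,-0.2],[0,0,0]],
    [[-0.06,0,-0.2],[0,0,0]],
    [[-0.06,0,-0.2],[0,0,0]],
    [[-0.06,0,-0.2],[0,0,0]],
  ],
)

```text
t: 25.03
ee_pos: [0.5199, 0.2191, 0.2442]
tcp_rot: [-0.0, 0.994, 0.108, 0.0]
wrist_force: [0.2, 0.7, 0.3]
opening: 0.006
gripper_force: 0.0
```

```bash
python3 edge.py
python3 - <<'E'
import numpy as np,cv2
p=np.load("pics/e.npz")["p"];cv2.imwrite("pics/w7.png",cv2.resize(p[50:290,150:470,::-1],(800,600)))
E
```

```text
panel left edge 0.1224 tcp garage y 0.1085 floor pts 0 F [-0.2  0.2 -0.7]
```

View pics/w7.png

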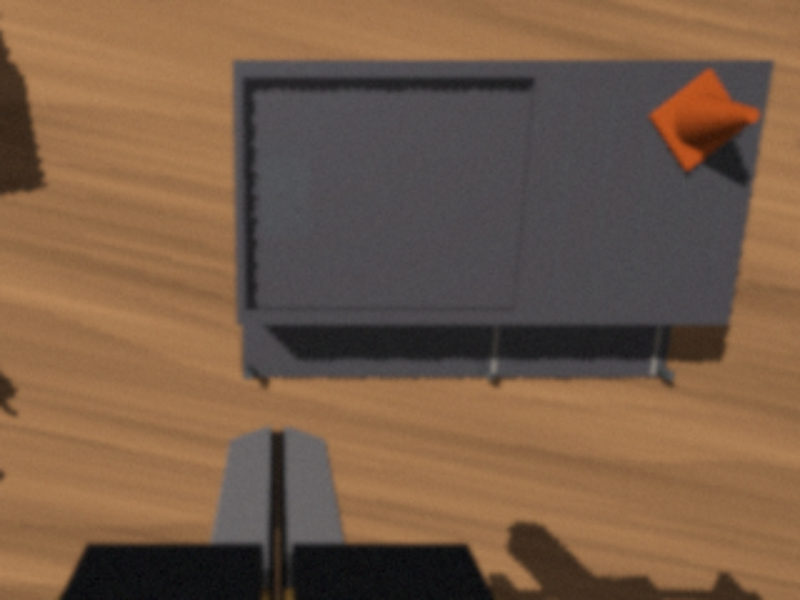

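```bash
python3 -c "
from rig import *
print(hand_in())"
```

```text
the job is handed in; nothing more can be done
None
```

The blue car is in the store on its wheels and the roof panel is slid shut against its stop. The highest press force I read on the panel was 15.3 N, and the job was handed in at about 25 s.

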